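Lock the tray sealer and start it

ROBOT

A 7-joint arm with a two-finger parallel gripper is mounted at the origin on the work surface. World frame = base frame: x ahead of the robot, y to its left, z up, the work surface at z = 0. Lengths are in m, angles in rad, forces in N, time in s.
With the tool pointing down it reaches from about 0.425 to 0.875 m from the base axis. Payload 4.7 kg.
Tool frame: the origin (TCP) lies midway between the tips of the shut fingers; the grasp point (between the pads) lies 19 mm behind it (manip.tcp_to_grasp is the distance from the TCP to the grasp point, in m); z points along the fingers, y is the direction in which the jaws open and shut (so a half turn about z gives the same grasp; the last joint's range is limited). The gripper opens to 85 mm and grips with 20 to 120 N. Pads are 22 mm wide; open, the fingers measure 114 mm over their backs; the gripper's body (76 mm by 85 mm) begins 54 mm behind the grasp point. The pads swing forward as they close: fully open they stand 13 mm farther back than shut.
Start: joints at [-1.292, 0.321, -0.07, 1.45, 0.023, 1.371, -0.057], TCP at [0.17, 0.627, 0.231] pointing down, gripper open.
Joint ranges: [-2.86, 2.86], [-0.3, 2.09], [-1.38, 1.24], [0.06, 2.45], [-1.56, 4.7], [0.09, 2.05], [-2.69, 2.69]. Speed limits (rad/s): [2.57, 2.57, 3.14, 3.14, 3.14, 3.14, 3.14].

INTERFACE

Orientations are given as a unit quaternion [w, x, y, z].
In Python, from workcell import manip gives the robot as it stands. The module is installed in compiled form; this text tells all that it offers.
- The arm moves only by the tool drive_tool, never from a script. Its argument "moves" is a list of rows, each an object of numbers: "x", "y", "z": the shift along the tool's x, y, z in m; "rx", "ry", "rz": the turn, a rotation vector about the tool's x, y, z in degrees. In form: [{"x": .., "y": .., "z": .., "rx": .., "ry": .., "rz": ..}, ...]. A call has 1 to 5 rows; each row is the pose to reach, as a shift and turn from the pose measured when the call began, along the tool's axes at that moment; what a row does not reach only later rows make up. A row lasts 1/10 s, in which the tool goes at most 50 mm and 8.59 degrees, less where a joint would pass 70% of its speed; a pose out of reach is approached as far as the arm can. A call with a gripper value outside its range is refused whole. "gripper" is the finger opening in m, from 0 to 0.0854, set as the call begins (left out, the last holds). The fingers move at their own pace and stop on an object; "newtons" is the grip in N (left out, the last holds). Time passes only in rows, so rows that repeat a pose let the fingers close. It gives the time, the measured TCP pose, the force and the opening at its end, in the units of the state.
- manip.get_obs(): the state, without advancing time (a new reading comes with each control period).
- manip.get_image(name): name is "side" or "top" or "wrist"; returns a dict with "image" (420x560x3 uint8, blue, green, red), "vfov" (degrees; the focal length in pixels is half the picture's height over the tangent of half this angle, whatever the lens; pixels are square), "cx", "cy" (the principal point, pixels), "T" (4x4, takes a point from camera to world coordinates). Camera axes: x right, y down, z forward; pixel columns grow to the right and rows downward; lengths in m; the calibration is good to about 2 mm. A picture is of the moment at which its call begins. There is no depth.
- manip.job_done(): hands the job in, once; it reports no verdict.
Trained networks look in a picture, given as the dict that the camera call returned (one of the last four; its "shot" number tells which), for a name from the list of things; names that differ only in an ending like _2 or _b are one class to them, and where a whole thing is asked for, a point or a joint stands for the part that bears it (a point fixed in the world has none). Each returns a list of dicts, best first, with "confidence" (0 to 1); they miss things now and then, are a little off and sometimes report something else, mostly with a low value. They report only what shows in the picture. A call takes as long as a camera call. They do not tell look-alikes from the thing itself.
- manip.silhouettes(picture, target): "mask" (420x560 bool, what is visible of it) and "pixel" ([row, column] in pixels, amid what is visible of it).
The state is a dict: "clock": time; "joint_positions": joint angles; "joint_vel": joint speeds; "joint_efforts": joint torques, N m; "position": TCP position; "orientation": TCP orientation; "wrist_force": force on the tool from outside, world axes, zero at the start; "ft_torque": the same for the moment, N m; "finger_gap": opening from 0.0 (shut) to 1.0 (fully open).
Only numpy, scipy, OpenCV 4.12 (cv2) and the standard library are available. Lean on these libraries where they do the work, as an engineer would, in place of code of your own. Each camera call takes 0.05 s, during which the arm holds its last target. There are 200 camera calls.

TASK

A food tray is in the sealer and its lid is down. With the fingertips, push the blue latch fully down, then the white latch fully down, and then press the green key all the way in and let it come back up. Do not press the red or yellow key, and leave the bottle, the wooden box and the shaker standing where they are.

Things in the scene. Friction and masses are not known exactly. Their poses are not given: they have to be found in the camera images.
- sealer: tray sealer, a fixed aluminium bench machine 280 mm deep (its x) by 360 mm wide (its y), its metal top 120 mm above the worktop; origin at the centre of its underside on the worktop, x pointing away from the robot's side (from the keys to the hinges), z up. Its lid, 150 mm deep by 350 mm wide with a clear window, rises to 131 mm; it is closed and does not move. The flat rear deck is behind the lid, the key panel (120 mm high) before it
- blue_latch_top (a point): centre of the top face of the blue latch, a blue block 44 mm (sealer's x) by 36 mm (sealer's y), in a dark steel frame 12 mm high at one end of the sealer's lid (the white latch is at the other end, 300 mm away; which end varies). When up, its top is 30 mm above the lid frame and 161 mm above the worktop; the point moves down with the latch; z axis up
- blue_latch (a joint): how far the blue latch is pushed down, m: 0 up (starts at 0 to 0.002), 0.010 fully home against a stop; pressed straight down with about 6 N (nearly the same all the way), and it stays where it is left
- white_latch_top (a point): centre of the top face of the white latch, a white block 44 mm (sealer's x) by 36 mm (sealer's y), in a dark steel frame 12 mm high at one end of the sealer's lid (the blue latch is at the other end, 300 mm away; which end varies). When up, its top is 30 mm above the lid frame and 161 mm above the worktop; the point moves down with the latch; z axis up
- white_latch (a joint): how far the white latch is pushed down, m: 0 up (starts at 0 to 0.002), 0.010 fully home against a stop; pressed straight down with about 6 N (nearly the same all the way), and it stays where it is left
- green_key_top (a point): centre of the top face of the green round key (start), 28 mm across; it sits in a black round collar 44 mm across and 12 mm high on the flat front panel of the sealer, top 22 mm above the panel when up. The three keys stand in a row 80 mm apart on the robot's side of the lid; which colour is where varies. The point moves with the key; z axis up
- green_key (a joint): how far the green key is pushed in, m: 0 up, 0.006 fully in; pressed straight down, a spring needs about 1.5 N to start and 5 N at full travel and lifts it again when let go
- red_key_top (a point): centre of the top face of the red round key (stop), 28 mm across; it sits in a black round collar 44 mm across and 12 mm high on the flat front panel of the sealer, top 22 mm above the panel when up. The three keys stand in a row 80 mm apart on the robot's side of the lid; which colour is where varies. The point moves with the key; z axis up
- red_key (a joint): how far the red key is pushed in, m: 0 up, 0.006 fully in; pressed straight down, a spring needs about 1.5 N to start and 5 N at full travel and lifts it again when let go
- yellow_key_top (a point): centre of the top face of the yellow round key (vent), 28 mm across; it sits in a black round collar 44 mm across and 12 mm high on the flat front panel of the sealer, top 22 mm above the panel when up. The three keys stand in a row 80 mm apart on the robot's side of the lid; which colour is where varies. The point moves with the key; z axis up
- yellow_key (a joint): how far the yellow key is pushed in, m: 0 up, 0.006 fully in; pressed straight down, a spring needs about 1.5 N to start and 5 N at full travel and lifts it again when let go
- bottle_mid (a point): loose amber sauce bottle with a red cap, 58 mm across and 165 mm tall, standing on the worktop beside one end of the sealer; point on its axis 80 mm above its foot; z axis up
- masu_mid (a point): loose square wooden box with a lid and grip bar, 80 x 80 x 74 mm tall, standing on the worktop beside the other end of the sealer; point on its axis 35 mm above its foot; z axis up
- shaker_mid (a point): loose steel spice shaker, 38 mm across and 52 mm tall, standing on the sealer's rear deck behind the lid, its top 172 mm above the worktop; point on its axis 26 mm above its foot; z axis up
Not all that is in view belongs to the job. Leave any orange look-alike of the part that bears shaker_mid alone.

How it is judged:
On the way, in this order (a step that is already met when the one before it is completed fails the run):
1. the blue latch is pushed down (value of joint blue_latch above 0.0075 m), for 0.1 s.
2. then the white latch is pushed down (value of joint white_latch above 0.0075 m), for 0.1 s.
3. then the green key is pressed in (value of joint green_key above 0.0045 m), for 0.1 s.
At the end, for the whole second after the job is handed in: both latches down by more than 7.5 of their 10 mm, all three keys up again (within 1.5 mm), bottle, wooden box and shaker upright and within 20 mm of where they stood (value of joint each of blue_latch, white_latch above 0.0075 m and value of joint each of green_key, red_key, yellow_key below 0.0015 m and distance of each of bottle_mid, masu_mid, shaker_mid from where it was at the start of the episode below 0.02 m and angle between each of bottle_mid, masu_mid, shaker_mid's own z axis and vertical below 0.15 rad); the robot touches nothing.
It fails at once if the white latch is pushed before the blue one is down (value of joint white_latch above 0.005 m and value of joint blue_latch below 0.007 m).
It fails at once if the green key is pressed before both latches are down (value of joint green_key above 0.003 m and value of joint any of blue_latch, white_latch below 0.007 m).
It fails at once if the red or the yellow key is pressed (value of joint any of red_key, yellow_key above 0.003 m).
It fails at once if the bottle, the wooden box or the shaker is lifted, shifted or tipped (distance of any of bottle_mid, masu_mid, shaker_mid from where it was at the start of the episode above 0.025 m or angle between any of bottle_mid, masu_mid, shaker_mid's own z axis and vertical above 0.3 rad).
It also fails if it takes over 48 s, if anything falls off the work surface, if the arm or the gripper's body presses on something with over 40 N, if the wrist force passes 120 N, or if a joint passes its speed limit or range.

## Working session

There is one attempt and no reset: what is moved stays moved. The work goes in short steps, Python scripts to look and compute and a tool call to move; the robot and the scene stay as the last step left them, time stands still between calls to the robot, and variables do not carry over. Pictures are saved under pics/ and viewed, about 8 in all and at most 12, crops included, and the job is handed in when it is done.

Besides the shell and the picture viewer there is one more tool, called after "Request:" as name([rows], argument=value, ...), one row to a line, values as JSON. drive_tool: Moves the arm, as the interface text tells. Its arguments: {"type":"object","properties":{"moves":{"type":"array"},"gripper":{"type":"number"},"newtons":{"type":"number"}},"required":["moves"]}

```bash
mkdir -p pics; cat > h.py <<'E'
import numpy as np, cv2
from workcell import manip
from scipy.spatial.transform import Rotation as R
def K(p):
    f=p["image"].shape[0]/2/np.tan(np.radians(p["vfov"])/2); return f,p["cx"],p["cy"]
def ray(p,row,col):
    f,cx,cy=K(p); T=np.array(p["T"]); d=T[:3,:3]@np.array([(col-cx)/f,(row-cy)/f,1]); return T[:3,3],d
def atz(p,rc,z):
    o,d=ray(p,*rc); return o+d*(z-o[2])/d[2]
def proj(p,X):
    f,cx,cy=K(p); T=np.array(p["T"]); c=T[:3,:3].T@(np.array(X)-T[:3,3]); return cy+f*c[1]/c[2], cx+f*c[0]/c[2]
def rot(q): return R.from_quat([q[1],q[2],q[3],q[0]])
def state():
    o=manip.get_obs(); print(o["clock"],np.round(o["position"],4),np.round(o["orientation"],4),np.round(o["wrist_force"],2),o["finger_gap"]); print(np.round(rot(o["orientation"]).as_matrix(),3)); return o
E
python3 - <<'E'
from h import *
state()
Z=dict(blue_latch_top=.16,white_latch_top=.16,green_key_top=.142,red_key_top=.142,yellow_key_top=.142,bottle_mid=.08,masu_mid=.035,shaker_mid=.146)
for n in ("top","side"):
    p=manip.get_image(n); cv2.imwrite(f"pics/{n}0.png",p["image"]); print(n,np.round(np.array(p["T"])[:3,3],3),p["vfov"])
    for t,z in Z.items():
        for r in manip.silhouettes(p,t)[:2]:
            print(t,round(r["confidence"],2),np.round(r["pixel"]),int(r["mask"].sum()),np.round(atz(p,r["pixel"],z),3))
E
```

```text
0.0 [0.17   0.6268 0.2302] [-1.000e-04  1.320e-01  9.913e-01 -1.000e-03] [ 0.11  0.05 -0.22] 1.0000771586143538
[[-0.965  0.262 -0.   ]
 [ 0.262  0.965 -0.002]
 [-0.    -0.002 -1.   ]]
top [0.371 0.009 1.275] 43.02982425999734
blue_latch_top 0.96 [227. 389.] 391 [ 0.59  -0.212  0.16 ]
white_latch_top 0.8 [231. 248.] 397 [0.559 0.088 0.16 ]
white_latch_top 0.68 [238. 318.] 18041 [ 0.556 -0.062  0.16 ]
green_key_top 0.75 [242. 317.] 18545 [ 0.551 -0.062  0.142]
green_key_top 0.65 [282. 278.] 138 [0.458 0.014 0.142]
red_key_top 0.48 [282. 359.] 162 [ 0.47  -0.155  0.142]
yellow_key_top 0.51 [285. 320.] 147 [ 0.459 -0.074  0.142]
yellow_key_top 0.49 [229. 388.] 377 [ 0.59  -0.213  0.142]
bottle_mid 0.84 [225. 191.] 703 [0.577 0.224 0.08 ]
masu_mid 0.69 [226. 193.] 721 [0.584 0.227 0.035]
masu_mid 0.59 [236. 430.] 1382 [ 0.6   -0.332  0.035]
shaker_mid 0.63 [157. 301.] 268 [ 0.736 -0.016  0.146]
shaker_mid 0.57 [181. 310.] 313 [ 0.684 -0.037  0.146]
side [0.424 0.859 0.681] 47.76564624111487
blue_latch_top 0.53 [143. 309.] 213 [ 0.586 -0.197  0.16 ]
white_latch_top 0.57 [211. 295.] 333 [0.561 0.104 0.16 ]
white_latch_top 0.17 [183. 352.] 95 [ 0.463 -0.03   0.16 ]
green_key_top 0.55 [202. 353.] 136 [0.455 0.019 0.142]
yellow_key_top 0.61 [166. 353.] 76 [ 0.469 -0.14   0.142]
yellow_key_top 0.55 [184. 352.] 108 [ 0.463 -0.054  0.142]
bottle_mid 0.59 [284. 272.] 2000 [0.575 0.233 0.08 ]
shaker_mid 0.8 [219. 216.] 337 [0.709 0.147 0.146]
shaker_mid 0.64 [174. 261.] 411 [ 0.667 -0.044  0.146]
```

```bash
python3 -c "
import cv2
a=cv2.imread('pics/top0.png')[120:330,150:450]; cv2.imwrite('pics/top0c.png',cv2.resize(a,None,fx=2.6,fy=2.6,interpolation=2))
a=cv2.imread('pics/side0.png')[90:330,160:440]; cv2.imwrite('pics/side0c.png',cv2.resize(a,None,fx=2.4,fy=2.4,interpolation=2))"
```

```text
(no output)
```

View pics/top0c.png

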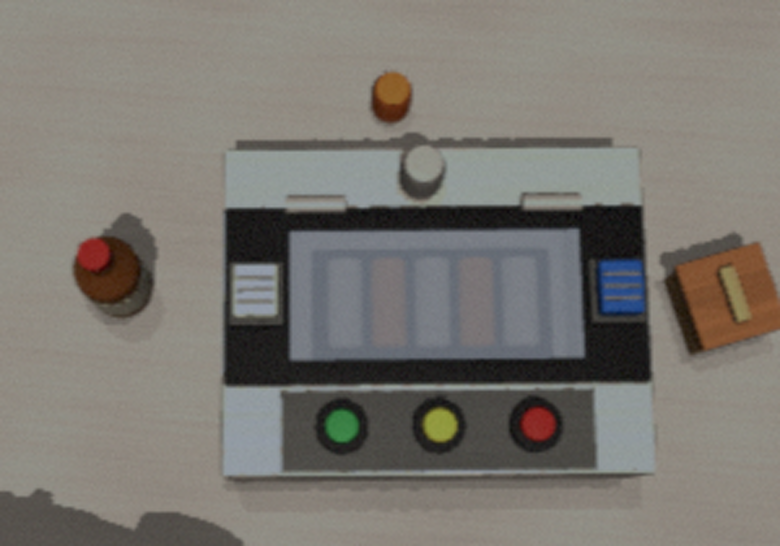

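View pics/side0c.png

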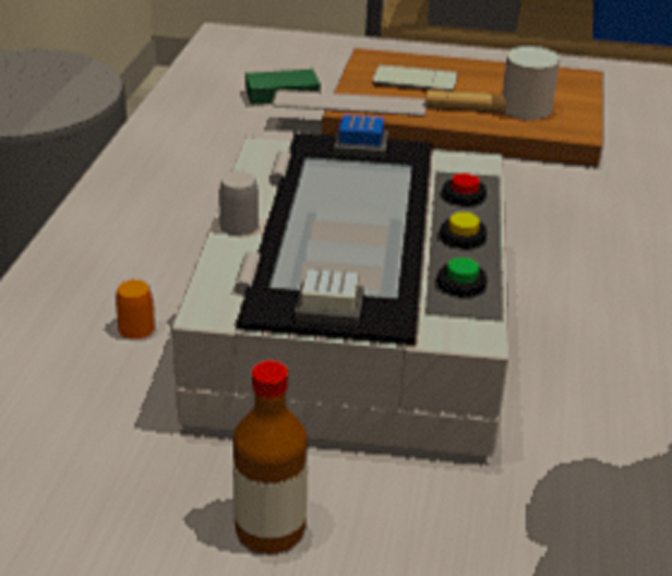

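The two pictures show:
- **Latches:** white is on the left (top px row 231, col 248) and blue is on the right (230, 389).
- **Keys:** green, yellow and red run left to right at about cols 281, 319 and 357, row 284.
- **Shaker:** there are two candidates. The steel one stands on the rear deck (181, 310) and the orange look-alike is on the worktop (157, 301). I'll leave both alone.

Next I'll refine the targets by colour and fit the known layout to them.

```bash
cat >> h.py <<'E'
def cents(p,zd=0):
    """colour centroids of latch/key tops, largest blob, within plausible area"""
    h=cv2.cvtColor(p["image"],cv2.COLOR_BGR2HSV); out={}
    for n,lo,hi,z in (("blue",(105,120,60),(125,255,255),.158),("green",(50,100,50),(85,255,255),.142),("yellow",(22,120,80),(34,255,255),.142)):
        m=cv2.inRange(h,lo,hi); k,l,s,c=cv2.connectedComponentsWithStats(m)
        for i in sorted(range(1,k),key=lambda i:-s[i,4])[:2]:
            rc=c[i][::-1]; print(n,s[i].tolist(),np.round(rc,1),np.round(atz(p,rc,z),4))
E
python3 - <<'E'
from h import *
p=manip.get_image("top"); cents(p)
E
```

```text
blue [380, 220, 18, 21, 281] [230.2 388.6] [ 0.5837 -0.2108  0.158 ]
green [523, 160, 35, 42, 651] [180.6 539.8] [ 0.7222 -0.5416  0.142 ]
green [275, 277, 13, 14, 146] [283.3 281. ] [0.4558 0.0089 0.142 ]
yellow [313, 277, 13, 13, 138] [283.  318.9] [ 0.4624 -0.0708  0.142 ]
```

Request:
drive_tool([
  {"x": -0.04, "y": -0.03, "z": -0.03},
  {"x": -0.085, "y": -0.05, "z": -0.04},
  {"x": -0.13, "y": -0.07, "z": -0.04},
  {"x": -0.175, "y": -0.095, "z": -0.04},
  {"x": -0.22, "y": -0.115, "z": -0.04},
], gripper=0)

```text
invalid input at $.moves[0]: expected keys x, y, z, rx, ry, rz
```

Request:
drive_tool([
  {"x": -0.04, "y": -0.02, "z": -0.03, "rx": 0, "ry": 0, "rz": 0},
  {"x": -0.085, "y": -0.04, "z": -0.04, "rx": 0, "ry": 0, "rz": 0},
  {"x": -0.13, "y": -0.06, "z": -0.04, "rx": 0, "ry": 0, "rz": 0},
  {"x": -0.175, "y": -0.08, "z": -0.04, "rx": 0, "ry": 0, "rz": 0},
  {"x": -0.22, "y": -0.1, "z": -0.04, "rx": 0, "ry": 0, "rz": 0},
], gripper=0)

```text
clock: 1.45
position: [0.3565, 0.4728, 0.2719]
orientation: [0.0, 0.132, 0.991, 0.001]
wrist_force: [0.8, 0.3, -0.7]
finger_gap: 0.146
```

Request:
drive_tool([
  {"x": -0.027, "y": -0.04, "z": 0, "rx": 0, "ry": 0, "rz": 0},
  {"x": -0.053, "y": -0.08, "z": 0, "rx": 0, "ry": 0, "rz": 0},
  {"x": -0.08, "y": -0.12, "z": 0, "rx": 0, "ry": 0, "rz": 0},
  {"x": -0.107, "y": -0.16, "z": 0, "rx": 0, "ry": 0, "rz": 0},
  {"x": -0.133, "y": -0.2, "z": 0, "rx": 0, "ry": 0, "rz": 0},
])

```text
clock: 1.95
position: [0.4331, 0.243, 0.272]
orientation: [0.001, 0.132, 0.991, 0.001]
wrist_force: [1.0, 1.0, 0.2]
finger_gap: -0.001
```

Request:
drive_tool([
  {"x": -0.027, "y": -0.04, "z": 0, "rx": 0, "ry": 0, "rz": 0},
  {"x": -0.053, "y": -0.08, "z": 0, "rx": 0, "ry": 0, "rz": 0},
  {"x": -0.08, "y": -0.12, "z": 0, "rx": 0, "ry": 0, "rz": 0},
  {"x": -0.107, "y": -0.16, "z": 0, "rx": 0, "ry": 0, "rz": 0},
  {"x": -0.133, "y": -0.2, "z": 0, "rx": 0, "ry": 0, "rz": 0},
])

```text
clock: 2.45
position: [0.5095, 0.0132, 0.2722]
orientation: [0.001, 0.132, 0.991, 0.001]
wrist_force: [0.6, 0.9, -0.8]
finger_gap: 0.001
```

Request:
drive_tool([
  {"x": -0.027, "y": -0.04, "z": 0, "rx": 0, "ry": 0, "rz": 0},
  {"x": -0.053, "y": -0.08, "z": 0, "rx": 0, "ry": 0, "rz": 0},
  {"x": -0.08, "y": -0.12, "z": 0, "rx": 0, "ry": 0, "rz": 0},
  {"x": -0.107, "y": -0.16, "z": 0, "rx": 0, "ry": 0, "rz": 0},
  {"x": -0.133, "y": -0.2, "z": 0, "rx": 0, "ry": 0, "rz": 0},
])

```text
clock: 2.95
position: [0.5862, -0.2161, 0.2721]
orientation: [0.002, 0.131, 0.991, 0.001]
wrist_force: [0.3, 0.8, 1.1]
finger_gap: -0.001
```

```bash
python3 - <<'E'
from h import *
state()
p=manip.get_image("wrist"); cv2.imwrite("pics/w1.png",p["image"]); cents(p); print(p["T"], p["vfov"])
q=manip.get_image("side"); cents(q)
E
```

```text
2.95 [ 0.5862 -0.2161  0.2721] [0.0015 0.1314 0.9913 0.0014] [0.25 0.77 1.14] -0.0014809679105231021
[[-0.965  0.261  0.003]
 [ 0.261  0.965  0.002]
 [-0.003  0.003 -1.   ]]
blue [256, 169, 54, 60, 1666] [198.4 282.7] [ 0.5829 -0.2118  0.158 ]
green [30, 317, 68, 54, 1644] [343.9  63.5] [ 0.6828 -0.4815  0.142 ]
yellow [401, 0, 37, 22, 624] [  8.8 417.5] [ 0.4685 -0.0742  0.142 ]
[[ 0.26147383  0.91835506  0.29707812  0.50970118]
 [ 0.96520673 -0.24964764 -0.07779477 -0.19661462]
 [ 0.00272163  0.3070831  -0.95167881  0.41569176]
 [ 0.          0.          0.          1.        ]] 67.97705947972719
blue [302, 138, 18, 13, 154] [144.1 310.4] [ 0.5816 -0.1962  0.158 ]
blue [408, 89, 17, 13, 44] [ 96.1 416.6] [ 0.3219 -0.5978  0.158 ]
green [263, 119, 30, 8, 175] [122.9 277. ] [ 0.699  -0.3368  0.142 ]
green [346, 197, 14, 11, 122] [201.7 352.6] [0.4552 0.0163 0.142 ]
yellow [543, 296, 17, 14, 127] [301.5 552.3] [0.1182 0.2332 0.142 ]
yellow [348, 179, 12, 9, 83] [182.5 353.2] [ 0.4617 -0.0625  0.142 ]
```

View pics/w1.png

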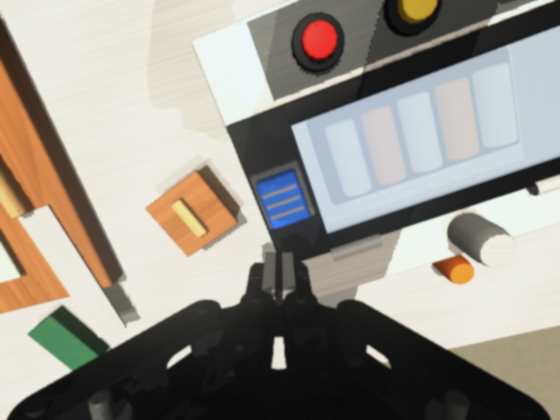

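The wrist view confirms the blue latch at row 198, col 283, which is (0.583, -0.212). That agrees with the top camera. The shut fingers are almost above it and the wooden box is clear.

Request:
drive_tool([
  {"x": 0.003, "y": 0.003, "z": 0.03, "rx": 0, "ry": 0, "rz": 0},
  {"x": 0.004, "y": 0.003, "z": 0.065, "rx": 0, "ry": 0, "rz": 0},
  {"x": 0.004, "y": 0.003, "z": 0.09, "rx": 0, "ry": 0, "rz": 0},
  {"x": 0.004, "y": 0.003, "z": 0.104, "rx": 0, "ry": 0, "rz": 0},
  {"x": 0.004, "y": 0.003, "z": 0.107, "rx": 0, "ry": 0, "rz": 0},
])

```text
clock: 3.55
position: [0.5807, -0.2187, 0.1626]
orientation: [-0.001, 0.137, 0.991, -0.002]
wrist_force: [0.7, -0.4, 0.0]
finger_gap: -0.002
```

Request:
drive_tool([
  {"x": 0, "y": 0, "z": 0.003, "rx": 0, "ry": 0, "rz": 0},
  {"x": 0, "y": 0, "z": 0.006, "rx": 0, "ry": 0, "rz": 0},
  {"x": 0, "y": 0, "z": 0.008, "rx": 0, "ry": 0, "rz": 0},
  {"x": 0, "y": 0, "z": 0.01, "rx": 0, "ry": 0, "rz": 0},
  {"x": 0, "y": 0, "z": 0.012, "rx": 0, "ry": 0, "rz": 0},
])

```text
clock: 4.05
position: [0.5815, -0.2189, 0.153]
orientation: [0.001, 0.137, 0.991, -0.001]
wrist_force: [-2.5, 1.3, 6.0]
finger_gap: -0.001
```

Request:
drive_tool([
  {"x": 0, "y": 0, "z": 0.002, "rx": 0, "ry": 0, "rz": 0},
  {"x": 0, "y": 0, "z": 0.003, "rx": 0, "ry": 0, "rz": 0},
  {"x": 0, "y": 0, "z": 0.004, "rx": 0, "ry": 0, "rz": 0},
  {"x": 0, "y": 0, "z": 0.005, "rx": 0, "ry": 0, "rz": 0},
  {"x": 0, "y": 0, "z": 0.005, "rx": 0, "ry": 0, "rz": 0},
])

```text
clock: 4.55
position: [0.5824, -0.2193, 0.151]
orientation: [0.002, 0.137, 0.991, -0.001]
wrist_force: [-5.1, 1.0, 11.6]
finger_gap: 0.005
```

Force rose to 11.6 N at z = 0.151, so the blue latch is home. Retract and go to the white latch.

Request:
drive_tool([
  {"x": 0, "y": 0, "z": -0.015, "rx": 0, "ry": 0, "rz": 0},
  {"x": 0, "y": 0, "z": -0.055, "rx": 0, "ry": 0, "rz": 0},
  {"x": 0, "y": 0, "z": -0.09, "rx": 0, "ry": 0, "rz": 0},
  {"x": 0.01, "y": 0.03, "z": -0.1, "rx": 0, "ry": 0, "rz": 0},
  {"x": 0.025, "y": 0.07, "z": -0.1, "rx": 0, "ry": 0, "rz": 0},
])

```text
clock: 5.05
position: [0.5783, -0.1479, 0.2547]
orientation: [0.006, 0.14, 0.99, -0.002]
wrist_force: [0.7, 0.6, -1.1]
finger_gap: -0.004
```

Request:
drive_tool([
  {"x": 0.016, "y": 0.044, "z": 0, "rx": 0, "ry": 0, "rz": 0},
  {"x": 0.032, "y": 0.088, "z": 0, "rx": 0, "ry": 0, "rz": 0},
  {"x": 0.049, "y": 0.132, "z": 0, "rx": 0, "ry": 0, "rz": 0},
  {"x": 0.065, "y": 0.176, "z": 0, "rx": 0, "ry": 0, "rz": 0},
  {"x": 0.081, "y": 0.219, "z": 0, "rx": 0, "ry": 0, "rz": 0},
])

```text
clock: 5.55
position: [0.5613, 0.0869, 0.2547]
orientation: [0.007, 0.14, 0.99, -0.001]
wrist_force: [0.7, -0.2, -0.3]
finger_gap: 0.005
```

```bash
python3 - <<'E'
from h import *
o=state()
p=manip.get_image("wrist"); cv2.imwrite("pics/w2.png",p["image"]); cents(p)
for r in manip.silhouettes(p,"white_latch_top")[:2]: print(r["confidence"],r["pixel"],r["mask"].sum(),atz(p,r["pixel"],.158))
t=manip.get_image("top"); cents(t)
E
```

```text
5.55 [0.5613 0.0869 0.2547] [ 0.0068  0.1398  0.9902 -0.0013] [ 0.65 -0.24 -0.28] 0.004999101958541962
[[-0.961  0.277  0.013]
 [ 0.277  0.961 -0.004]
 [-0.014 -0.001 -1.   ]]
blue [0, 301, 14, 27, 222] [316.    4.6] [ 0.5918 -0.1845  0.158 ]
green [127, 86, 39, 38, 1153] [104.8 145.8] [0.456 0.009 0.142]
yellow [40, 124, 41, 36, 1170] [141.1  59.4] [ 0.4623 -0.0694  0.142 ]
0.93 [201.5, 279.2] 2440 [0.55582123 0.08834533 0.158     ]
blue [379, 221, 18, 20, 252] [230.7 387.4] [ 0.5824 -0.2085  0.158 ]
green [523, 161, 35, 41, 617] [180.7 539.8] [ 0.7218 -0.5416  0.142 ]
green [276, 277, 12, 14, 130] [283.3 281.5] [0.4559 0.0079 0.142 ]
yellow [312, 277, 14, 13, 142] [283.  318.8] [ 0.4625 -0.0707  0.142 ]
```

View pics/w2.png

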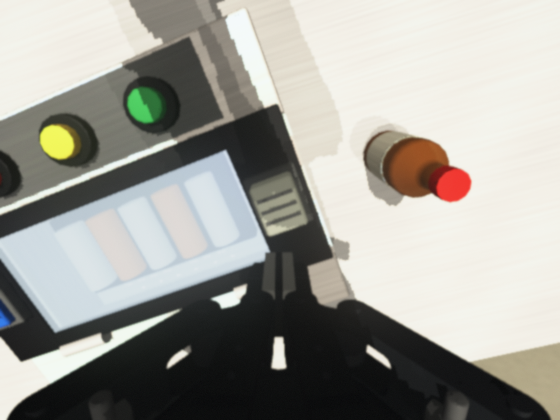

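The wrist view shows the white latch at row 201, col 279, which is (0.556, 0.088). The bottle is well clear to the right, at about (165, 415).

Request:
drive_tool([
  {"x": 0.003, "y": 0, "z": 0.03, "rx": 0, "ry": 0, "rz": 0},
  {"x": 0.006, "y": 0, "z": 0.06, "rx": 0, "ry": 0, "rz": 0},
  {"x": 0.006, "y": 0, "z": 0.082, "rx": 0, "ry": 0, "rz": 0},
  {"x": 0.006, "y": 0, "z": 0.09, "rx": 0, "ry": 0, "rz": 0},
  {"x": 0.006, "y": 0, "z": 0.092, "rx": 0, "ry": 0, "rz": 0},
])

```text
clock: 6.2
position: [0.5563, 0.0898, 0.1618]
orientation: [0.006, 0.137, 0.991, -0.002]
wrist_force: [0.2, -0.1, 0.6]
finger_gap: 0.004
```

Request:
drive_tool([
  {"x": 0, "y": 0, "z": 0.003, "rx": 0, "ry": 0, "rz": 0},
  {"x": 0, "y": 0, "z": 0.006, "rx": 0, "ry": 0, "rz": 0},
  {"x": 0, "y": 0, "z": 0.008, "rx": 0, "ry": 0, "rz": 0},
  {"x": 0, "y": 0, "z": 0.01, "rx": 0, "ry": 0, "rz": 0},
  {"x": 0, "y": 0, "z": 0.012, "rx": 0, "ry": 0, "rz": 0},
])

```text
clock: 6.7
position: [0.5577, 0.0893, 0.152]
orientation: [0.007, 0.137, 0.991, -0.001]
wrist_force: [-2.1, -0.6, 6.7]
finger_gap: 0.002
```

Request:
drive_tool([
  {"x": 0, "y": 0, "z": 0.002, "rx": 0, "ry": 0, "rz": 0},
  {"x": 0, "y": 0, "z": 0.003, "rx": 0, "ry": 0, "rz": 0},
  {"x": 0, "y": 0, "z": 0.004, "rx": 0, "ry": 0, "rz": 0},
  {"x": 0, "y": 0, "z": 0.005, "rx": 0, "ry": 0, "rz": 0},
  {"x": 0, "y": 0, "z": 0.005, "rx": 0, "ry": 0, "rz": 0},
])

```text
clock: 7.2
position: [0.5582, 0.0893, 0.1509]
orientation: [0.008, 0.137, 0.991, -0.0]
wrist_force: [-8.8, -2.1, 17.3]
finger_gap: 0.004
```

White is home (17 N at z = 0.151). Next is the green key.

Request:
drive_tool([
  {"x": 0, "y": 0, "z": -0.015, "rx": 0, "ry": 0, "rz": 0},
  {"x": 0, "y": 0, "z": -0.055, "rx": 0, "ry": 0, "rz": 0},
  {"x": 0.015, "y": -0.02, "z": -0.075, "rx": 0, "ry": 0, "rz": 0},
  {"x": 0.04, "y": -0.055, "z": -0.075, "rx": 0, "ry": 0, "rz": 0},
  {"x": 0.06, "y": -0.085, "z": -0.075, "rx": 0, "ry": 0, "rz": 0},
])

```text
clock: 7.7
position: [0.4762, 0.0228, 0.2265]
orientation: [0.009, 0.137, 0.99, 0.0]
wrist_force: [0.4, 0.0, 0.1]
finger_gap: 0.001
```

Request:
drive_tool([
  {"x": 0.016, "y": -0.021, "z": 0, "rx": 0, "ry": 0, "rz": 0},
  {"x": 0.016, "y": -0.021, "z": 0, "rx": 0, "ry": 0, "rz": 0},
])

```text
clock: 7.9
position: [0.4538, 0.0042, 0.2274]
orientation: [0.01, 0.139, 0.99, 0.002]
wrist_force: [0.3, 0.4, 0.1]
finger_gap: 0.005
```

```bash
python3 - <<'E'
from h import *
o=state()
p=manip.get_image("wrist"); cv2.imwrite("pics/w3.png",p["image"]); cents(p)
q=manip.get_image("side"); a=q["image"][90:330,160:440]; cv2.imwrite("pics/s3.png",cv2.resize(a,None,fx=2.4,fy=2.4,interpolation=2))
E
```

```text
7.9 [0.4538 0.0042 0.2274] [0.0098 0.1393 0.9902 0.0017] [0.3  0.37 0.13] 0.004531760191867715
[[-0.961  0.276  0.02 ]
 [ 0.276  0.961  0.001]
 [-0.019  0.006 -1.   ]]
green [267, 194, 35, 36, 992] [211.9 284. ] [0.4546 0.0082 0.142 ]
yellow [173, 227, 37, 36, 1038] [244.7 191.7] [ 0.4608 -0.0706  0.142 ]
yellow [54, 381, 2, 1, 2] [381.   54.5] [ 0.5577 -0.2467  0.142 ]
```

View pics/w3.png

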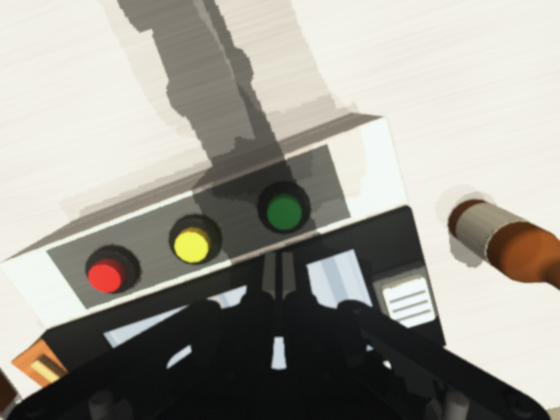

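View pics/s3.png

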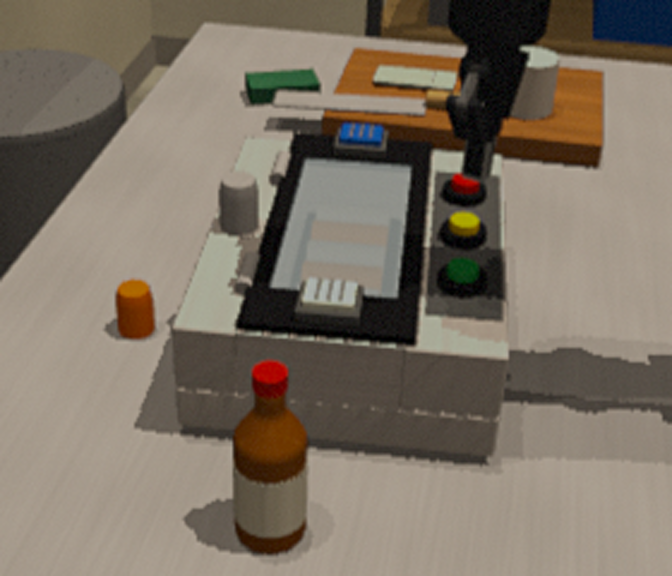

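In these views both latches sit lower in their frames than at the start, and bottle, box and shaker are in place. Green is at wrist px (212, 284), which is (0.455, 0.008). Pressing it now.

Request:
drive_tool([
  {"x": 0.002, "y": 0.004, "z": 0.03, "rx": 0, "ry": 0, "rz": 0},
  {"x": 0.002, "y": 0.004, "z": 0.06, "rx": 0, "ry": 0, "rz": 0},
  {"x": 0.002, "y": 0.004, "z": 0.078, "rx": 0, "ry": 0, "rz": 0},
  {"x": 0.002, "y": 0.004, "z": 0.082, "rx": 0, "ry": 0, "rz": 0},
  {"x": 0.002, "y": 0.004, "z": 0.083, "rx": 0, "ry": 0, "rz": 0},
])

```text
clock: 8.5
position: [0.4572, 0.0118, 0.1442]
orientation: [0.01, 0.137, 0.99, 0.001]
wrist_force: [0.6, -1.0, -0.7]
finger_gap: 0.004
```

Request:
drive_tool([
  {"x": 0, "y": 0, "z": 0.003, "rx": 0, "ry": 0, "rz": 0},
  {"x": 0, "y": 0, "z": 0.005, "rx": 0, "ry": 0, "rz": 0},
  {"x": 0, "y": 0, "z": 0.007, "rx": 0, "ry": 0, "rz": 0},
  {"x": 0, "y": 0, "z": 0.009, "rx": 0, "ry": 0, "rz": 0},
  {"x": 0, "y": 0, "z": 0.01, "rx": 0, "ry": 0, "rz": 0},
])

```text
clock: 9.0
position: [0.4587, 0.0122, 0.1359]
orientation: [0.011, 0.137, 0.99, 0.002]
wrist_force: [-2.9, 0.5, 15.6]
finger_gap: 0.002
```

Request:
drive_tool([
  {"x": 0, "y": 0, "z": 0.002, "rx": 0, "ry": 0, "rz": 0},
  {"x": 0, "y": 0, "z": 0.002, "rx": 0, "ry": 0, "rz": 0},
  {"x": 0, "y": 0, "z": 0.002, "rx": 0, "ry": 0, "rz": 0},
])

```text
clock: 9.3
position: [0.4588, 0.0122, 0.1359]
orientation: [0.011, 0.137, 0.99, 0.002]
wrist_force: [-6.0, 0.2, 16.5]
finger_gap: -0.002
```

Request:
drive_tool([
  {"x": 0, "y": 0, "z": -0.01, "rx": 0, "ry": 0, "rz": 0},
  {"x": 0, "y": 0, "z": -0.04, "rx": 0, "ry": 0, "rz": 0},
  {"x": 0, "y": 0, "z": -0.08, "rx": 0, "ry": 0, "rz": 0},
  {"x": 0, "y": 0, "z": -0.11, "rx": 0, "ry": 0, "rz": 0},
  {"x": 0, "y": 0, "z": -0.11, "rx": 0, "ry": 0, "rz": 0},
])

```text
clock: 9.8
position: [0.4585, 0.0122, 0.2501]
orientation: [0.014, 0.138, 0.99, 0.004]
wrist_force: [0.6, 0.2, 0.3]
finger_gap: -0.0
```

```bash
python3 - <<'E'
from h import *
o=state()
q=manip.get_image("side"); a=q["image"][90:330,160:440]; cv2.imwrite("pics/s4.png",cv2.resize(a,None,fx=2.4,fy=2.4,interpolation=2)); cents(q)
for t in ("bottle_mid","shaker_mid"): print(t,[(round(r["confidence"],2),np.round(r["pixel"])) for r in manip.silhouettes(q,t)[:2]])
t=manip.get_image("top"); print([(r["confidence"],r["pixel"]) for r in manip.silhouettes(t,"masu_mid")])
E
```

```text
9.8 [0.4585 0.0122 0.2501] [0.0145 0.1375 0.9904 0.004 ] [0.57 0.16 0.33] -0.00046048280609668323
[[-0.962  0.272  0.03 ]
 [ 0.272  0.962  0.004]
 [-0.028  0.012 -1.   ]]
blue [408, 79, 33, 30, 287] [ 95.1 422. ] [ 0.3055 -0.6107  0.158 ]
blue [301, 141, 19, 9, 119] [145.6 310. ] [ 0.5813 -0.1879  0.158 ]
green [263, 119, 30, 8, 174] [123. 277.] [ 0.6992 -0.3366  0.142 ]
green [347, 197, 12, 11, 104] [201.6 352.5] [0.4555 0.0161 0.142 ]
yellow [541, 297, 19, 13, 127] [302.6 552.5] [0.1184 0.2357 0.142 ]
yellow [347, 178, 13, 10, 103] [182.4 353.3] [ 0.4615 -0.063   0.142 ]
bottle_mid [(0.64, array([285., 273.]))]
shaker_mid [(0.62, array([219., 218.]))]
[(0.56, [235.4, 429.4])]
```

View pics/s4.png

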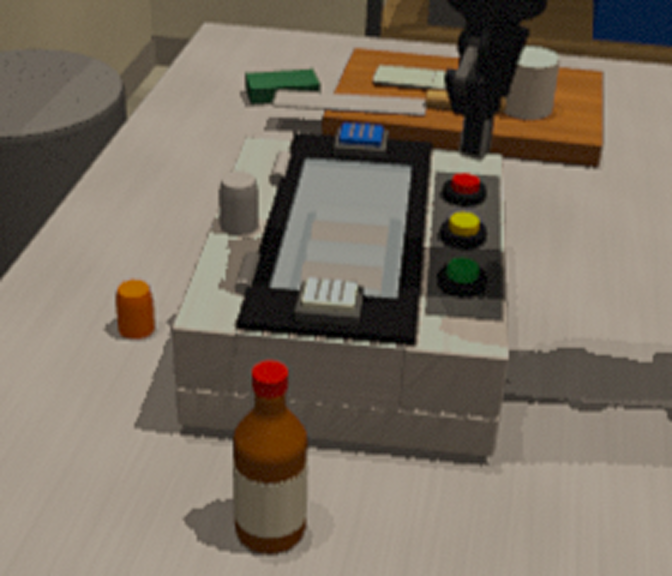

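The last view shows both latches down and all three keys up. Green is back at (201.6, 352.5), its starting pixel. Bottle, shaker and box have not moved, and the arm is clear.

```bash
python3 -c "
from workcell import manip; print(manip.job_done())"
```

```text
the job is handed in; nothing more can be done
None
```

The job is done and handed in at about 10 s of the 48 s allowed; handing in reports no verdict.

- **Order:** with shut fingertips I pushed the blue latch down, then the white latch, then pressed the green key and let it come back up.
- **Latches:** both met their stop at fingertip height 0.151 m, with 12 N on blue and 17 N on white. That is the full 10 mm of travel.
- **Green key:** it reached 0.136 m, fully in, at about 16 N. I held it there for more than 0.3 s, and afterwards it was back at its starting pixel position.
- **Left alone:** red and yellow were never approached. The bottle and the wooden box are within about 1 px of where they started.
- **Robot:** the arm is clear, about 0.1 m above the keys, with wrist force near zero.

Two checks disagreed:
- **Fingertip position:** the fingertips landed about 7 mm off centre on the blue latch and 4–5 mm off centre on the green key. Both were still well on target.
- **Shaker:** in the last picture the network found only the orange look-alike. I confirmed by eye that the steel shaker had not moved.

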